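# Load, shut and start the tea-cup steriliser

### The arm

A 6-joint arm with a two-finger parallel gripper is mounted at the origin on the work surface. World frame = base frame: x ahead of the robot, y to its left, z up, the work surface at z = 0. Lengths are in mm, angles in rad, forces in N, time in s.
With the tool pointing down it reaches from about 350 to 975 mm from the base axis. Payload 7.1 kg.
Tool frame: the origin (TCP) lies at the centre of the arm's flange, where the gripper is bolted on; the fingertips stand 182 mm ahead of it and the grasp point (between the pads) lies 163 mm ahead of it; z points along the fingers, y is the line along which they close (so a half turn about z gives the same grasp; the last joint's range is limited). The gripper opens to 88 mm and grips with 3 to 60 N. Pads are 20 mm wide; open, the fingers measure 115 mm over their backs; the gripper's body (75 mm by 178 mm) begins 61 mm behind the grasp point.
Start: joints at [1.223, 0.423, 1.63, -0, 1.089, -0.019], TCP at [201.786, 591.514, 404.675] pointing down, gripper open.
Joint ranges: [-3, 3], [-0.9, 2.11], [0.09, 2.58], [-1.31, 4.45], [0.11, 2.69], [-2.54, 2.54]. Speed limits (rad/s): [2.39, 2.39, 3.01, 3.14, 3.14, 3.14].

### API

Orientations are given as a rotation vector (axis times angle).
In Python, from workcell import readout, get_image, ctrl gives the robot as it stands.
- The arm moves only by the tool step_arm, never from a script. Its argument "targets" is a list that holds one entry, the list of rows, each a list of 7 numbers: the shift along the world's x, y, z as a fraction of full scale, then the turn, a rotation vector about the world's x, y, z as a fraction of full scale, then the opening, from 0 (shut) to 1 (fully open). In form: [[[dx, dy, dz, wx, wy, wz, claw], ...]]. A call has exactly 5 rows; each row shifts and turns the commanded pose from where the row before left it; what a row does not reach is not made up. Full scale, the value 1, is 0.05 m for a shift and 4 degrees for a turn. A row lasts 1/8 s, in which the tool goes at most 62.5 mm and 10.7 degrees, less where a joint would pass 70% of its speed; a pose out of reach is approached as far as the arm can. A call with a number of a shift or a turn outside -1 to 1 is refused whole. A call with a gripper value outside its range is refused whole. The fingers move at their own pace and stop on an object; the grip force is fixed at half the most. Time passes only in rows, so rows that do not move let the fingers close, or fill a call up. It gives the time, the measured TCP pose, the force, the opening and the grip force at its end, in the units of the state.
- readout.get_obs(): the state, without advancing time (a new reading comes with each control period).
- get_image(name): name is "scene" or "side" or "wrist"; returns a dict with "pixels" (420x560x3 uint8, red, green, blue), "intrinsics" (3x3 intrinsics, pixels), "k1" (the pictures are not rectified: a ray, as slopes to the right and down, at radius r is drawn at 1 + k1 r^2 times it, then the intrinsics apply), "extrinsics" (4x4, takes a point from world to camera coordinates). Camera axes: x right, y down, z forward; pixel columns grow to the right and rows downward; lengths in mm; the calibration is good to about 2 mm. A picture is of the moment at which its call begins. There is no depth.
- ctrl.close_job(): hands the job in; it is judged then, once.
The state is a dict: "t": time; "qpos": joint angles; "qvel": joint speeds; "joint_torque": joint torques, N m; "ee_pos": TCP position; "orientation": TCP orientation; "ft_force": force on the tool from outside, world axes, zero at the start; "moment": the same for the moment, N m; "width": finger opening in mm; "grasp_force": force on a finger pad.
Only numpy, scipy, OpenCV 4.12 (cv2) and the standard library are available. Lean on these libraries where they do the work, as an engineer would, in place of code of your own. Each camera call takes 0.05 s, during which the arm holds its last target. There are 200 camera calls.

### The job

Stand the loose clay cup from the counter upright on the rack in the free half of the steriliser, beside the cup already there, setting it down rather than dropping it. Lower the hinged lid gently, without slamming it, until it is fully shut. Then press the keys on the sloping panel one at a time: the round power key, then the square timer key, then the long start key; do not disturb the other things on the counter.

Things in the scene. Friction and masses are not known exactly. Their poses are not given: they have to be found in the camera images.
- steriliser: White plastic box, fixed, 245 mm wide (its y), 165 mm deep (its x), open on top. Origin: underside centre, at counter height; x points from the key panel to the hinge, y to the operator's left, z up. Walls 6 mm thick, rim 72 mm high. A wedge nose with the key panel runs along its front from x = -83 to -132 mm; the panel slopes 35 degrees, from 68 mm high at the box to 34 mm at its foot.
- rack_free (a point): Middle of the free right (-y) half of the steriliser's flat wire rack, on the rack's top, 14 mm above the counter, at x = 0, y = -53 mm in the steriliser's frame. The rack is 153 mm (x) by 233 mm (y) in all, level; a cup already stands in its left (+y) half.
- lid (a joint): Lid angle in rad: 0 fully shut, growing as it opens; starts at 1.1 to 1.3, leaning over the rack, so a hand must come in slanting from the front. The hinge has friction: the lid stays where it is left and does not fall; closing it takes 1 to 5 N at the front edge, down to a hard stop at 0.
- lid_hinge (a point): Point at the middle of the lid's hinge axis, which is level, along the steriliser's y, at its rear rim: x = +82.5 mm, z = 72.5 mm in the steriliser's frame. The point's axes turn with the lid: x from the front edge to the hinge, z out of the lid's flat top face.
- lid_edge (a point): Middle of the front top edge of the lid, a flat-topped shell 165 x 245 x 34 mm, 0.35 kg. It lies 165 mm from the hinge axis along the lid and 34 mm out from it; with the lid open it is the highest part, about 240 mm up. A grip lip 130 mm wide, 9 mm thick, stands 20 mm forward from the lid's front wall, its top 14 mm below the lid's top face; with the lid shut it overhangs the keys.
- key_power (a joint): Travel of the round power key in m: 0 at rest, 0.005 fully down; pressed when past 0.0035. It moves square to the panel, springs back, and takes about 1.5 N to start and 5 N to push fully down.
- key_timer (a joint): Travel of the square timer key, same values and spring.
- key_start (a joint): Travel of the long start key, same values and spring.
- key_power_top (a point): Centre of the top face of the round power key (28 mm across), at the left (y = +68 mm) of the panel, 8 mm proud of it at rest. z of the point points out of the panel, 35 degrees from vertical, up and to the steriliser's -x; the key is pressed along -z.
- key_timer_top (a point): Centre of the top face of the square timer key (26 x 26 mm), at the right (y = -68 mm) of the panel, 8 mm proud; axes as for the power key.
- key_start_top (a point): Centre of the top face of the long start key (24 x 50 mm, long along y), in the middle (y = 0) of the panel, 8 mm proud; axes as for the power key.
- cup_center (a point): Centre, half-way up, of the loose clay cup that stands mouth up on the counter, to the left or the right of the steriliser: no handle, 74 mm high, 64 mm across the rim, 63 mm half-way up, walls 4 mm, about 0.18 kg. z is its axis.
- cup_in_center (a point): Centre of the same kind of cup that already stands in the left half of the rack.
- tea_tin: Bystander: steel tea tin, 81 mm across, 122 mm high, on the other side of the steriliser from the loose cup. Origin at its underside.
- jar: Bystander: glass jar with a brass lid, 92 mm across, 145 mm high, beyond and to the right of the steriliser. Origin at its underside.
- carton: Bystander: flat red carton, 90 x 150 x 45 mm, beyond and to the left of the steriliser. Origin at its underside.
Things that resemble listed ones, but are neither listed nor needed, are in the scene too. Leave any white look-alike of the part that bears cup_center alone.

How it is judged:
By the outcome, as a careful person would: the job done as asked, in the order asked, and still so for the second after the job is handed in, with the robot touching nothing.
It also fails if it takes over 72 s, if anything falls off the work surface, if the arm or the gripper's body presses on something with over 40 N, if the wrist force passes 120 N, or if a joint passes its speed limit or range.

## Working session

There is one attempt and no reset: what is moved stays moved. The work goes in short steps, Python scripts to look and compute and a tool call to move; the robot and the scene stay as the last step left them, time stands still between calls to the robot, and variables do not carry over. Pictures are saved under pics/ and viewed, at most 12 in all, crops included, and the job is handed in when it is done.

Besides the shell and the picture viewer there is one more tool, called as name(argument=value, ...), one argument or row to a line, values as JSON. step_arm: Moves the arm, as the interface text tells. Shift numbers are shares of 0.05 m and turn numbers shares of 4 degrees, none past 1 either way. Its arguments: {"type":"object","properties":{"targets":{"type":"array"}},"required":["targets"]}

```bash
mkdir -p pics; ls
cat > h.py <<'E'
import numpy as np, cv2
from workcell import readout, get_image, ctrl
def shot(n,f=None):
    d=get_image(n)
    if f: cv2.imwrite('pics/'+f+'.png',cv2.cvtColor(d['pixels'],cv2.COLOR_RGB2BGR))
    return d
def ray(d,u,v):
    K=np.array(d['intrinsics']);E=np.array(d['extrinsics'])
    k=np.array([d['k1'],0,0,0,0.])
    p=cv2.undistortPoints(np.array([[[u,v]]],float),K,k)[0,0]
    R,t=E[:3,:3],E[:3,3]
    return -R.T@t, R.T@np.array([p[0],p[1],1])
def onz(d,u,v,z):
    c,r=ray(d,u,v); return c+r*(z-c[2])/r[2]
def proj(d,P):
    E=np.array(d['extrinsics'])
    q=cv2.projectPoints(np.array(P,float).reshape(-1,1,3),cv2.Rodrigues(E[:3,:3])[0],E[:3,3],np.array(d['intrinsics']),np.array([d['k1'],0,0,0,0.]))[0]
    return q[:,0]
def tri(obs):
    A=0;b=0
    for d,u,v in obs:
        c,r=ray(d,u,v);r=r/np.linalg.norm(r);M=np.eye(3)-np.outer(r,r);A=A+M;b=b+M@c
    return np.linalg.solve(A,b)
E
python3 - <<'E'
from h import *
import pickle
D={n:shot(n,n+'0') for n in('scene','side','wrist')}
pickle.dump(D,open('d0.pkl','wb'))
for n,d in D.items():
    E=np.array(d['extrinsics']);print(n,-E[:3,:3].T@E[:3,3],E[2,:3],d['k1'])
print(readout.get_obs())
cv2.imwrite('pics/all.png',np.hstack([cv2.imread('pics/scene0.png'),cv2.imread('pics/side0.png')])[:, :, :])
E
```

```text
pics
scene [ 999.74687857 -640.23670177 1237.01266979] [-0.30980891  0.45091525 -0.83707459] -0.14524221784590988
side [   1.59967331 -835.06077455  851.72811715] [ 0.46194276  0.6513494  -0.60195751] 0.06145957940588285
wrist [130.90668674 616.70070805 383.76280215] [ 0.25716563 -0.08833374 -0.96232167] -0.07523914764202058
{'t': 0.15, 'qpos': array([ 1.22297681e+00,  4.23680072e-01,  1.63049721e+00, -1.75550827e-05,
        1.08861308e+00, -1.89722007e-02]), 'qvel': array([ 9.19553476e-05, -1.75675457e-03, -2.82024851e-03, -1.11962831e-03,
        3.24818673e-03, -6.83226627e-04]), 'joint_torque': array([-1.64078341e-03, -5.44986212e+01, -2.73920327e+01,  6.42581843e-02,
        2.04569375e-02, -4.86069757e-05]), 'ee_pos': array([201.73305245, 591.32078004, 404.0776969 ]), 'orientation': array([-5.14181817e-01, -3.09902270e+00,  1.85412900e-03]), 'ft_force': array([ 0.7252624 ,  0.48442503, -0.28605532]), 'moment': array([ 0.07362584, -0.01751947, -0.00861676]), 'grasp_force': 0.0, 'width': 88.12667831202701}
```

View pics/scene0.png

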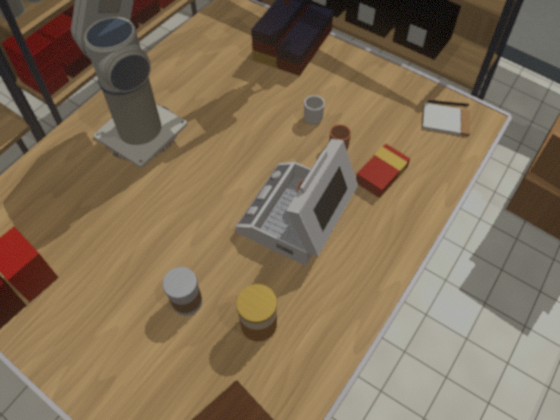

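View pics/side0.png

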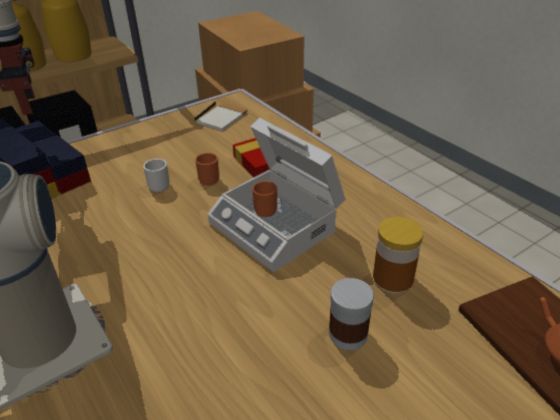

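Scene view: the steriliser is at about (300,210) with its lid open. Candidates for the loose cup:
- Clay cup on the counter: scene (340,137), side (207,169). This is my choice, because it is brown, has no handle and stands on the counter.
- White look-alike: scene (314,109), side (157,176).
- Clay cup already in the rack: side (265,198).
- Terracotta pot on the board: side (555,335).

Next I'll take one close crop of both views.

Run:
```python
import cv2,numpy as np
a=cv2.imread('pics/side0.png')[120:280,140:360]
b=cv2.imread('pics/scene0.png')[90:270,225:375]
a=cv2.resize(a,(440,320),interpolation=cv2.INTER_CUBIC);a=cv2.copyMakeBorder(a,0,220,0,0,cv2.BORDER_CONSTANT)
b=cv2.resize(b,None,fx=2.333,fy=2.333,interpolation=cv2.INTER_CUBIC)
b=cv2.copyMakeBorder(b,0,540-b.shape[0],0,0,cv2.BORDER_CONSTANT)
cv2.imwrite('pics/c1.png',np.hstack([a,b]))
```

```text
(no output)
```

View pics/c1.png

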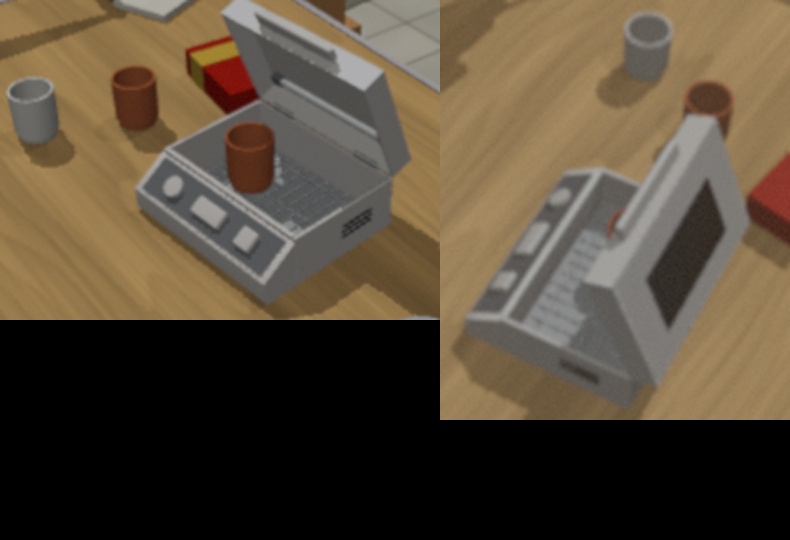

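The crop confirms the choice: the loose clay cup is at side (207,168) and partly hidden behind the lid in scene (340,137). The keys are at side (226,213), (244,226) and (262,239). Next I'll measure the positions.

Run:
```python
from h import *
import pickle
D=pickle.load(open('d0.pkl','rb'))
seeds={'side':[(226.5,213.5),(244.5,226),(262.5,239.5)],'scene':[(276.4,174.4),(264.9,192),(252.4,210.4)]}
C={}
for n,s in seeds.items():
    g=cv2.cvtColor(D[n]['pixels'],cv2.COLOR_RGB2GRAY)
    for i,(u,v) in enumerate(s):
        r=8;u0,v0=int(u)-r,int(v)-r;w=cv2.resize(g[v0:v0+2*r+1,u0:u0+2*r+1],None,fx=8,fy=8,interpolation=cv2.INTER_LINEAR)
        t=(float(g[int(v),int(u)])*0.55+0.45*np.percentile(w,10))
        k,l,st,ce=cv2.connectedComponentsWithStats((w>t).astype(np.uint8))
        j=l[68,68];c=(ce[j]+.5)/8-.5+[u0,v0];C[n,i]=c;print(n,i,c,st[j,4]/64,t)
for i in range(3):
    p=tri([(D['side'],*C['side',i]),(D['scene'],*C['scene',i])]);print(p, [proj(D[n],p)[0]-C[n,i] for n in('side','scene')])
# clay masks
for n in('side','scene'):
    h=cv2.cvtColor(D[n]['pixels'],cv2.COLOR_RGB2HSV);im=D[n]['pixels'].astype(int)
    m=((im[...,0]-im[...,2]>45)&(im[...,0]<170)&(im[...,1]<im[...,0]*.55)).astype(np.uint8)
    k,l,st,ce=cv2.connectedComponentsWithStats(m)
    for j in range(1,k):
        if 40<st[j,4]<3000:print(n,st[j],ce[j])
```

```text
side 0 [226.04821817 212.43597661] 71.796875 122.35000000000001
side 1 [243.82390606 225.11993208] 150.6875 121.55000000000001
side 2 [262.33962629 238.56114691] 90.9375 121.0
scene 0 [275.80325082 173.77155876] 43.078125 122.1
scene 1 [264.45673247 191.43581799] 88.25 128.60000000000002
scene 2 [252.20664878 209.55676639] 53.140625 123.20000000000002
[479.76627418  71.6125145   56.89383075] [array([0.03583806, 0.0333325 ]), array([ 0.0045554 , -0.04269264])]
[488.85342069   4.61369842  55.91966496] [array([0.0087081 , 0.00794101]), array([ 0.00131288, -0.01018835])]
[496.77050087 -62.52993959  55.85077013] [array([-0.02789973, -0.0248933 ]), array([-0.00489413,  0.03190195])]
side [233 138  23  19  79] [242.10126582 143.51898734]
side [241 148  28  28 523] [254.00191205 161.44933078]
side [196 154  22  30 534] [207.19101124 168.23033708]
side [253 182  23  34 657] [264.61491629 198.03348554]
side [539 297  21  66 612] [550.7875817 331.2124183]
scene [133   0  20  11 112] [140.32142857   4.        ]
scene [159   0  14   8  62] [164.30645161   2.46774194]
scene [  25   13   57   81 2323] [53.19156263 49.13947482]
scene [  2  36  38  57 667] [18.45577211 61.49325337]
scene [384 145  25  17  92] [396.77173913 152.5326087 ]
scene [358 156  41  40 884] [377.67081448 174.48868778]
scene [   0  227   57   74 2411] [ 23.22936541 264.64330153]
```

Run:
```python
from h import *
import pickle
D=pickle.load(open('d0.pkl','rb'));s,c=D['side'],D['scene']
print(onz(s,207.2,168.4,38),onz(s,207,158.5,74),onz(c,340.3,131,74), onz(c,340.3,131,37))
print('in',onz(s,264.6,198,51),onz(s,265,185.5,88))
th=np.deg2rad(7.2);x=np.array([np.cos(th),np.sin(th),0]);y=np.array([-x[1],x[0],0])
o=np.array([488.5,4.6,0])+112.1*x;o[2]=0;print('o',o,'free',o-53*y,'leftcup',o+53*y)
# lid edge ends
P=lambda a,b,z:o+a*x+b*y+[0,0,z]
for q in(1.1,1.2,1.3):
    for b in(-122,122,0):
        X=82.5-165*np.cos(q)+34*np.sin(q);Z=72.5+165*np.sin(q)+34*np.cos(q)
        print(q,b,P(X,b,Z).round(),proj(s,P(X,b,Z)).round(1),proj(c,P(X,b,Z)).round(1))
for p in (P(-83,-122,68),P(-83,122,68),P(-132,-122,34),P(-132,122,34),P(0,-53,14)):print(proj(s,p).round(1),proj(c,p).round(1))
```

```text
[554.03554032 300.48608969  38.        ] [554.2599489  294.79511927  74.        ] [552.3542179  299.56279814  74.        ] [538.12090052 329.46151068  37.        ]
in [594.65737615  70.3612143   51.        ] [598.48680185  72.02619954  88.        ]
o [599.71605802  18.64985548   0.        ] free [606.3587194  -33.93222369   0.        ] leftcup [593.07339664  71.23193465   0.        ]
1.1 -122 [653. -98. 235.] [[326.5 157.9]] [[293.9 210.5]]
1.1 122 [622. 144. 235.] [[254.4 120.5]] [[337.8 138.5]]
1.1 0 [637.  23. 235.] [[288.4 138.2]] [[317.  172.7]]
1.2 -122 [669. -96. 239.] [[331.6 153.8]] [[300.4 212.5]]
1.2 122 [638. 147. 239.] [[259.3 117. ]] [[343.9 139.9]]
1.2 0 [654.  25. 239.] [[293.4 134.3]] [[323.2 174.3]]
1.3 -122 [686. -93. 241.] [[336.7 150.3]] [[307.  214.9]]
1.3 122 [655. 149. 241.] [[264.3 114.1]] [[350.1 141.7]]
1.3 0 [670.  28. 241.] [[298.4 131.2]] [[329.7 176.5]]
[[287.5 239.9]] [[251.5 226.9]]
[[221.5 194.7]] [[293.9 161.7]]
[[272.  261.1]] [[236.3 226.1]]
[[207.4 213.4]] [[278.7 162.7]]
[[292.5 227.9]] [[291.5 230. ]]
```

```bash
cat >> h.py <<'E'
from scipy.spatial.transform import Rotation as Ro
th=np.deg2rad(7.2);X=np.array([np.cos(th),np.sin(th),0]);Y=np.array([-X[1],X[0],0]);O=np.array([599.7,18.6,0])
S=lambda a,b,z:O+a*X+b*Y+[0,0,z]
def ori(t):  # tool tilt t deg: fingers lean ahead (+x) and down
    t=np.deg2rad(t);z=np.sin(t)*X-np.cos(t)*np.array([0,0,1.])
    return np.column_stack([np.cross(Y,z),Y,z])
def need(p,t,off):  # total shift (units of 50 mm) and turn (units of 4 deg) to bring point off mm ahead of TCP to p
    o=readout.get_obs();R=ori(t);T=np.array(p)-off*R[:,2]
    w=(Ro.from_matrix(R)*Ro.from_rotvec(o['orientation']).inv()).as_rotvec(degrees=True)
    print('t',round(o['t'],2),'tcp',o['ee_pos'].round(1),'target',T.round(1),'shift',((T-o['ee_pos'])/50).round(2),'turn',(w/4).round(2),'F',o['ft_force'].round(1),'w',round(o['width'],1),round(o['grasp_force'],1))
E
python3 - <<'E'
from h import *
need([554,299,145],35,163)
need([554,299,55],35,163)
D=shot('side');print(onz(D,157,177,38))
E
```

```text
t 0.15 tcp [201.7 591.3 404.1] target [461.2 287.3 278.5] shift [ 5.19 -6.08 -2.51] turn [-0.88 -8.78  6.31] F [ 0.7  0.5 -0.3] w 88.1 0.0
t 0.15 tcp [201.7 591.3 404.1] target [461.2 287.3 188.5] shift [ 5.19 -6.08 -4.31] turn [-0.88 -8.78  6.31] F [ 0.7  0.5 -0.3] w 88.1 0.0
[420.68449459 346.52469254  38.        ]
```

step_arm(
  targets=[
    [[0.52,-0.61,-0.1,-0.09,-0.88,0.63,1],[0.52,-0.61,-0.1,-0.09,-0.88,0.63,1],[0.52,-0.61,-0.1,-0.09,-0.88,0.63,1],[0.52,-0.61,-0.1,-0.09,-0.88,0.63,1],[0.52,-0.61,-0.2,-0.09,-0.88,0.63,1]],
  ],
)

```text
t: 0.82
ee_pos: [332.5, 438.1, 374.8]
orientation: [0.149, 2.828, 0.028]
ft_force: [0.6, 0.1, -0.5]
width: 87.7
grasp_force: 0.0
```

step_arm(
  targets=[
    [[0.52,-0.61,-0.2,-0.09,-0.88,0.63,1],[0.52,-0.61,-0.3,-0.09,-0.88,0.63,1],[0.52,-0.61,-0.3,-0.09,-0.88,0.63,1],[0.52,-0.61,-0.3,-0.09,-0.88,0.63,1],[0.52,-0.61,-0.3,-0.09,-0.88,0.63,1]],
  ],
)

```text
t: 1.45
ee_pos: [462.5, 285.6, 304.3]
orientation: [-0.161, 2.524, 0.051]
ft_force: [0.5, -0.6, 0.6]
width: 87.6
grasp_force: 0.0
```

Run:
```python
from h import *
need([554,299,55],35,163)
d=shot('wrist','w1')
print(proj(d,[[554,299,74],[554,299,37],[554,267,74],[554,331,74],[522,299,74],[586,299,74]]).round(1))
```

```text
t 1.45 tcp [462.5 285.6 304.3] target [461.2 287.3 188.5] shift [-0.02  0.03 -2.32] turn [-0.    0.04 -0.02] F [ 0.5 -0.6  0.6] w 87.6 0.0
[[279.1 140.7]
 [279.  104. ]
 [224.4 135.4]
 [332.3 146. ]
 [286.9  93.5]
 [272.9 178.6]]
```

View pics/w1.png

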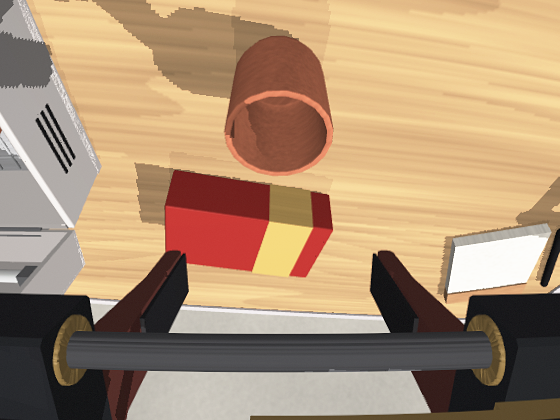

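The wrist picture shows the clay cup's rim centred at (279,133). The fingers straddle it in y, and in x it sits about 2 mm nearer than predicted. Descending now.

step_arm(
  targets=[
    [[-0.03,0.02,-0.5,0,0,0,1],[-0.03,0.01,-0.5,0,0,0,1],[0,0,-0.5,0,0,0,1],[0,0,-0.5,0,0,0,1],[0,0,-0.32,0,0,0,1]],
  ],
)

```text
t: 2.12
ee_pos: [479.1, 303.2, 220.5]
orientation: [-0.158, 2.585, 0.028]
ft_force: [0.4, 0.2, 0.5]
width: 87.5
grasp_force: 0.0
```

step_arm(
  targets=[
    [[0,0,0,0,0,0,0],[0,0,0,0,0,0,0],[0,0,0,0,0,0,0],[0,0,0,0,0,0,0],[0,0,0,0,0,0,0]],
  ],
)

```text
t: 2.75
ee_pos: [478.7, 302.6, 221.8]
orientation: [-0.157, 2.583, 0.029]
ft_force: [0.4, -2.8, 4.5]
width: 57.5
grasp_force: 28.3
```

Run:
```python
from h import *
need(S(-65,-53,170),35,163)
need(S(-2,-53,70),35,163)
```

```text
t 2.75 tcp [478.7 302.6 221.8] target [449.1 -53.8 303.5] shift [-0.59 -7.13  1.63] turn [ 0.26 -0.79  0.12] F [ 0.4 -2.8  4.5] w 57.5 28.3
t 2.75 tcp [478.7 302.6 221.8] target [511.6 -46.  203.5] shift [ 0.66 -6.97 -0.37] turn [ 0.26 -0.79  0.12] F [ 0.4 -2.8  4.5] w 57.5 28.3
```

Run:
```python
from h import *
o=readout.get_obs();print(o['qpos'],o['moment'])
R=Ro.from_rotvec(o['orientation']).as_matrix();print(R,o['ee_pos']+163*R[:,2],o['ee_pos']+182*R[:,2])
a=shot('wrist','w2');b=shot('side','s2')
A=cv2.imread('pics/w2.png')[:,:,:];B=cv2.resize(cv2.imread('pics/s2.png')[90:290,120:320],(420,420))
cv2.imwrite('pics/m2.png',cv2.resize(np.hstack([A,B]),(784,336)))
```

```text
[ 0.5995248   0.58750302  1.98740685 -1.31083674  0.26406479  0.14452744] [-0.52265998 -0.10546644 -0.20419479]
[[-0.84391179 -0.11755344  0.52344444]
 [-0.10592823  0.99300141  0.05222453]
 [-0.52592025 -0.01137464 -0.85045783]] [564.03872215 311.10300634  83.19468466] [573.98416658 312.0952725   67.03598598]
```

View pics/m2.png

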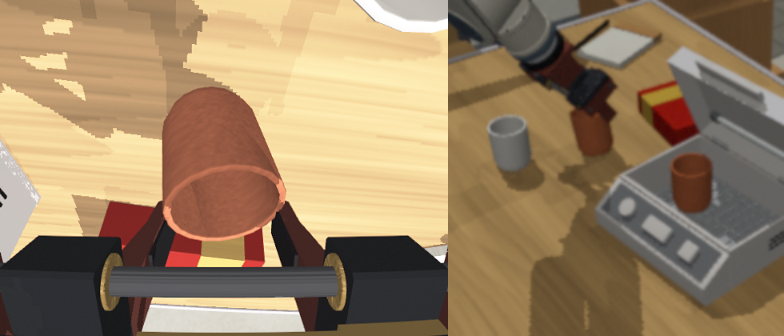

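Joint 4 hit its -1.31 limit because the 35° tilt lines the tool up with the forearm. As a result the fingers hold only the cup's rim, with the cup still standing at merged picture (220,165). I'll open, lift and use a 20° tilt.

step_arm(
  targets=[
    [[0,0,0,0,0,0,1],[0,0,0,0,0,0,1],[0,0,0,0,0,0,1],[0,0,0,0,0,0,1],[0,0,0.6,0,0,0,1]],
  ],
)

```text
t: 3.48
ee_pos: [477.9, 302.3, 249.8]
orientation: [-0.159, 2.588, 0.026]
ft_force: [0.2, 0.2, 0.0]
width: 87.9
grasp_force: 0.0
```

Run:
```python
from h import *
need([554,305,115],20,163)
```

```text
t 3.48 tcp [477.9 302.3 249.8] target [498.7 298.  268.2] shift [ 0.42 -0.09  0.37] turn [-0.16  2.87  0.08] F [0.2 0.2 0. ] w 87.9 0.0
```

step_arm(
  targets=[
    [[0.08,-0.02,0.2,-0.04,0.7,0.02,1],[0.08,-0.02,0.17,-0.04,0.7,0.02,1],[0.08,-0.02,0,-0.04,0.7,0.02,1],[0.09,-0.02,0,-0.04,0.77,0.02,1],[0.09,0,0,0,0,0,1]],
  ],
)

```text
t: 4.1
ee_pos: [500.0, 298.7, 270.0]
orientation: [-0.172, 2.783, 0.034]
ft_force: [0.5, 0.3, -0.3]
width: 87.8
grasp_force: 0.0
```

Run:
```python
from h import *
need([554,305,55],20,163);print(readout.get_obs()['qpos'].round(3))
def rimc(d):
    im=d['pixels'].astype(int);hs=cv2.cvtColor(d['pixels'],cv2.COLOR_RGB2HSV)
    return im
d=shot('wrist','w3')
for p in([554,305,74],[554,273,74],[554,337,74],[522,305,74],[586,305,74]):print(proj(d,p).round(1))
```

```text
t 4.1 tcp [500.  298.7 270. ] target [498.7 298.  208.2] shift [-0.03 -0.01 -1.24] turn [-0.04  0.06  0.02] F [ 0.5  0.3 -0.3] w 87.8 0.0
[ 0.549  0.514  1.899 -0.347  0.427 -0.851]
[[274.2 225.8]]
[[211.9 219.8]]
[[335.1 231.6]]
[[282.3 171.8]]
[[267.7 270.1]]
```

View pics/w3.png

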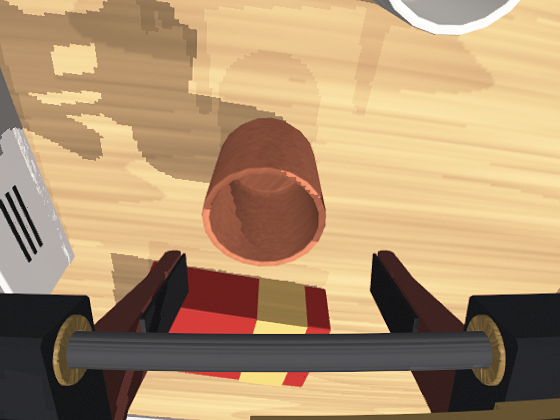

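The rim is centred at (264,216), which puts the cup at about (551,300). I'll descend with that correction.

step_arm(
  targets=[
    [[-0.05,-0.06,-0.2,-0.04,0.06,0.02,1],[-0.04,-0.05,-0.3,0,0,0,1],[0,0,-0.3,0,0,0,1],[0,0,-0.3,0,0,0,1],[0,0,-0.2,0,0,0,1]],
  ],
)

```text
t: 4.78
ee_pos: [494.9, 293.1, 203.3]
orientation: [-0.176, 2.789, 0.03]
ft_force: [0.3, 0.8, -0.4]
width: 87.7
grasp_force: 0.0
```

step_arm(
  targets=[
    [[0,0,0,0,0,0,0],[0,0,0,0,0,0,0],[0,0,0,0,0,0,0],[0,0,0,0,0,0,0],[0,0,0,0,0,0,0]],
  ],
)

```text
t: 5.4
ee_pos: [495.3, 293.2, 205.3]
orientation: [-0.176, 2.787, 0.031]
ft_force: [0.4, -1.8, 1.9]
width: 63.6
grasp_force: 29.8
```

Run:
```python
from h import *
need([551,300,52],20,163);print(readout.get_obs()['qpos'].round(3))
need(S(-65,-53,170),20,163)
need(S(-5,-53,66),20,163)
```

```text
t 5.4 tcp [495.3 293.2 205.3] target [495.7 293.  205.2] shift [ 0.01 -0.   -0.  ] turn [ 0.  0. -0.] F [ 0.4 -1.8  1.9] w 63.6 29.8
[ 0.545  0.622  1.925 -0.479  0.307 -0.715]
t 5.4 tcp [495.3 293.2 205.3] target [486.5 -49.1 323.2] shift [-0.17 -6.85  2.36] turn [ 0.  0. -0.] F [ 0.4 -1.8  1.9] w 63.6 29.8
t 5.4 tcp [495.3 293.2 205.3] target [546.1 -41.6 219.2] shift [ 1.02 -6.7   0.28] turn [ 0.  0. -0.] F [ 0.4 -1.8  1.9] w 63.6 29.8
```

step_arm(
  targets=[
    [[0,0,0.4,0,0,0,0],[0,0,0.6,0,0,0,0],[-0.03,-0.2,0.6,0,0,0,0],[-0.03,-0.4,0.5,0,0,0,0],[-0.03,-0.6,0.26,0,0,0,0]],
  ],
)

```text
t: 6.02
ee_pos: [490.6, 233.2, 324.1]
orientation: [-0.177, 2.786, 0.032]
ft_force: [0.0, 0.0, -1.9]
width: 63.0
grasp_force: 29.8
```

step_arm(
  targets=[
    [[-0.04,-0.7,0,0,0,0,0],[-0.04,-0.7,0,0,0,0,0],[0,-0.7,0,0,0,0,0],[0,-0.7,0,0,0,0,0],[0,-0.7,0,0,0,0,0]],
  ],
)

```text
t: 6.65
ee_pos: [486.2, 57.2, 322.7]
orientation: [-0.176, 2.789, 0.031]
ft_force: [0.1, 0.2, -2.2]
width: 63.8
grasp_force: 29.8
```

step_arm(
  targets=[
    [[0,-0.7,0,0,0,0,0],[0,-0.6,0,0,0,0,0],[0,-0.5,0,0,0,0,0],[0,-0.3,0,0,0,0,0],[0,-0.05,0,0,0,0,0]],
  ],
)

```text
t: 7.28
ee_pos: [486.4, -50.0, 322.7]
orientation: [-0.174, 2.789, 0.03]
ft_force: [-0.4, -0.5, -1.7]
width: 63.3
grasp_force: 29.8
```

Run:
```python
from h import *
print(readout.get_obs()['qpos'].round(3))
need(S(-40,-53,120),20,163)
need(S(-5,-53,66),20,163)
```

```text
[-0.151  0.308  2.079  0.225  0.428 -2.036]
t 7.28 tcp [486.4 -50.  322.7] target [511.3 -46.  273.2] shift [ 0.5   0.08 -0.99] turn [ 0.   -0.01  0.02] F [-0.4 -0.5 -1.7] w 63.3 29.8
t 7.28 tcp [486.4 -50.  322.7] target [546.1 -41.6 219.2] shift [ 1.19  0.17 -2.07] turn [ 0.   -0.01  0.02] F [-0.4 -0.5 -1.7] w 63.3 29.8
```

step_arm(
  targets=[
    [[0.16,0.03,-0.34,0,0,0,0],[0.17,0.03,-0.33,0,0,0,0],[0.17,0.02,-0.32,0,0,0,0],[0.17,0.02,-0.3,0,0,0,0],[0.17,0.02,-0.25,0,0,0,0]],
  ],
)

```text
t: 7.9
ee_pos: [528.8, -42.6, 245.1]
orientation: [-0.177, 2.789, 0.031]
ft_force: [0.7, 0.4, -2.6]
width: 63.7
grasp_force: 29.8
```

Run:
```python
from h import *
print(readout.get_obs()['qpos'].round(3))
need(S(-5,-53,66),20,163)
shot('side','s4')
a=cv2.imread('pics/s4.png')[110:290,190:370];cv2.imwrite('pics/s4c.png',cv2.resize(a,(540,540),interpolation=cv2.INTER_CUBIC))
```

```text
[-0.123  0.503  2.024  0.3    0.29  -2.094]
t 7.9 tcp [528.8 -42.6 245.1] target [546.1 -41.6 219.2] shift [ 0.35  0.02 -0.52] turn [ 0.   -0.02 -0.02] F [ 0.7  0.4 -2.6] w 63.7 29.8
```

View pics/s4c.png

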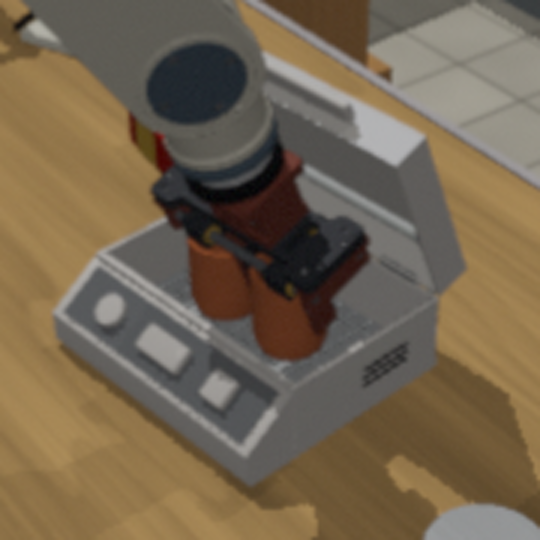

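The cup is upright over the free half at crop (290,310), clear of the inner cup and the lid. I'll lower it gently.

step_arm(
  targets=[
    [[0.12,0.01,-0.14,0,0,0,0],[0.12,0.01,-0.14,0,0,0,0],[0.08,0,-0.1,0,0,0,0],[0.02,0,-0.06,0,0,0,0],[0,0,-0.03,0,0,0,0]],
  ],
)

```text
t: 8.57
ee_pos: [545.5, -42.3, 222.2]
orientation: [-0.176, 2.788, 0.031]
ft_force: [0.2, -0.0, -1.9]
width: 63.7
grasp_force: 29.8
```

Run:
```python
from h import *
need(S(-5,-53,66),20,163)
```

```text
t 8.57 tcp [545.5 -42.3 222.2] target [546.1 -41.6 219.2] shift [ 0.01  0.01 -0.06] turn [ 0.   -0.01 -0.  ] F [ 0.2 -0.  -1.9] w 63.7 29.8
```

step_arm(
  targets=[
    [[0,0,-0.02,0,0,0,0],[0,0,-0.02,0,0,0,0],[0,0,-0.02,0,0,0,0],[0,0,0,0,0,0,0],[0,0,0,0,0,0,0]],
  ],
)

```text
t: 9.2
ee_pos: [545.6, -42.3, 219.4]
orientation: [-0.176, 2.788, 0.031]
ft_force: [-0.1, 0.1, -0.9]
width: 64.3
grasp_force: 29.8
```

step_arm(
  targets=[
    [[0,0,-0.01,0,0,0,0],[0,0,-0.01,0,0,0,0],[0,0,-0.01,0,0,0,0],[0,0,0,0,0,0,0],[0,0,0,0,0,0,0]],
  ],
)

```text
t: 9.82
ee_pos: [545.7, -42.4, 219.1]
orientation: [-0.176, 2.786, 0.03]
ft_force: [-6.1, -1.5, 13.7]
width: 64.0
grasp_force: 29.8
```

step_arm(
  targets=[
    [[0,0,0.01,0,0,0,0],[0,0,0,0,0,0,0.86],[0,0,0,0,0,0,0.86],[0,0,0,0,0,0,0.86],[0,0,0,0,0,0,0.86]],
  ],
)

```text
t: 10.45
ee_pos: [545.6, -42.3, 218.2]
orientation: [-0.176, 2.788, 0.031]
ft_force: [0.4, -0.1, -0.5]
width: 75.4
grasp_force: 0.0
```

step_arm(
  targets=[
    [[-0.05,0,0.2,0,0,0,0.86],[-0.1,0,0.3,0,0,0,0.86],[-0.2,0,0.4,0,0,0,0.86],[-0.4,0,0.5,0,0,0,0.86],[-0.5,0,0.6,0,0,0,0.86]],
  ],
)

```text
t: 11.08
ee_pos: [482.3, -42.3, 319.8]
orientation: [-0.176, 2.788, 0.03]
ft_force: [0.5, -0.5, 0.4]
width: 75.6
grasp_force: 0.0
```

Run:
```python
from h import *
print(readout.get_obs()['qpos'].round(3))
# above, in front, vertical; then behind lid
need(S(-60,0,290),0,182)
need(S(82,0,290),0,182)
a=shot('side','s5');b=shot('wrist','w5')
A=cv2.resize(cv2.imread('pics/s5.png')[110:290,190:370],(400,400),interpolation=cv2.INTER_CUBIC);B=cv2.resize(cv2.imread('pics/w5.png'),(400,300));B=cv2.copyMakeBorder(B,0,100,0,0,0)
cv2.imwrite('pics/m5.png',np.hstack([A,B]))
```

```text
[-0.135  0.307  2.091  0.22   0.414 -2.019]
t 11.07 tcp [482.3 -42.3 319.8] target [540.2  11.1 472. ] shift [1.16 1.07 3.04] turn [-0.62  4.96 -0.01] F [ 0.5 -0.5  0.4] w 75.6 0.0
t 11.07 tcp [482.3 -42.3 319.8] target [681.1  28.9 472. ] shift [3.98 1.42 3.04] turn [-0.62  4.96 -0.01] F [ 0.5 -0.5  0.4] w 75.6 0.0
```

View pics/m5.png

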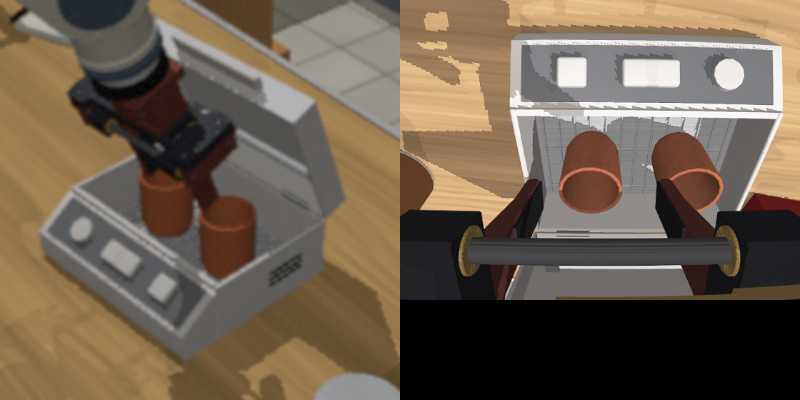

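The loose cup stands upright beside the other one, at crop (228,235). Next I'll raise the hand, turn the tool vertical and go behind the lid.

step_arm(
  targets=[
    [[0,0.25,0.7,-0.12,0.98,0,0],[0,0.25,0.7,-0.12,0.98,0,0],[0,0.25,0.7,-0.12,0.98,0,0],[0.2,0.25,0.7,-0.12,0.98,0,0],[0.5,0.25,0.5,-0.14,0.98,0,0]],
  ],
)

```text
t: 11.8
ee_pos: [518.3, 20.6, 485.3]
orientation: [-0.197, 3.132, -0.001]
ft_force: [0.6, 0.7, -0.3]
width: 28.9
grasp_force: 0.0
```

step_arm(
  targets=[
    [[0.8,0.03,0,0,0,0,0],[0.8,0.04,0,0,0,0,0],[0.8,0.05,0,0,0,0,0],[0.6,0.05,0,0,0,0,0],[0.3,0,-0.1,0,0,0,0]],
  ],
)

```text
t: 12.42
ee_pos: [684.6, 28.8, 477.8]
orientation: [-0.198, 3.131, -0.0]
ft_force: [-0.1, 0.2, 0.6]
width: 0.3
grasp_force: 0.0
```

Run:
```python
from h import *
import pickle
need(S(85,0,215),0,182);print(readout.get_obs()['qpos'].round(3))
d=shot('scene','sc6');o=readout.get_obs()
# lid path of fingertip centre (front-bottom corner 10 ahead), contact radius 150
for q in (1.2,1.13,1.0,.9,.8,.6,.4,.2,0):
    print(q,[round(82.5-150*np.cos(q)+34*np.sin(q)+10,1),round(72.5+150*np.sin(q)+34*np.cos(q),1)])
```

```text
t 12.43 tcp [684.6  28.8 477.8] target [684.   29.3 397. ] shift [-0.01  0.01 -1.62] turn [-0.    0.06 -0.  ] F [-0.1  0.2  0.6] w 0.3 0.0
[ 0.025  0.446  1.419 -0.     1.272 -1.672]
1.2 [np.float64(69.8), np.float64(224.6)]
1.13 [np.float64(59.3), np.float64(222.7)]
1.0 [np.float64(40.1), np.float64(217.1)]
0.9 [np.float64(25.9), np.float64(211.1)]
0.8 [np.float64(12.4), np.float64(203.8)]
0.6 [np.float64(-12.1), np.float64(185.3)]
0.4 [np.float64(-32.4), np.float64(162.2)]
0.2 [np.float64(-47.8), np.float64(135.6)]
0 [np.float64(-57.5), np.float64(106.5)]
```

step_arm(
  targets=[
    [[0,0,-0.4,0,0.06,0,0],[0,0,-0.4,0,0,0,0],[0,0,-0.4,0,0,0,0],[0,0,-0.3,0,0,0,0],[-0.1,-0.01,0,0,0,0,0]],
  ],
)

```text
t: 13.1
ee_pos: [677.6, 28.2, 401.6]
orientation: [0.197, -3.132, -0.001]
ft_force: [0.3, -0.3, -0.1]
width: 0.7
grasp_force: 0.0
```

Run:
```python
from h import *
def tip():
    o=readout.get_obs();R=Ro.from_rotvec(o['orientation']).as_matrix();p=o['ee_pos']+182*R[:,2]-O
    return p@X,p@Y,p[2]
t=np.array(tip()).round(1);print(t,readout.get_obs()['ft_force'].round(1))
p=t[[0,2]]
for q in np.r_[1.1:0:-.06,0]:
    n=np.array([82.5-150*np.cos(q)+34*np.sin(q)+10,72.5+150*np.sin(q)+34*np.cos(q)]);d=(n-p)/50;p=n
    print(round(q,2),n.round(1),'row',(d[0]*X[:2]).round(3),d[1].round(3))
```

```text
[ 7.790e+01 -1.000e-01  2.196e+02] [ 0.3 -0.3 -0.1]
1.1 [ 54.8 221.6] row [-0.459 -0.058] 0.04
1.04 [ 45.9 219.1] row [-0.176 -0.022] -0.051
0.98 [ 37.2 216. ] row [-0.173 -0.022] -0.061
0.92 [ 28.7 212.4] row [-0.169 -0.021] -0.072
0.86 [ 20.4 208.4] row [-0.164 -0.021] -0.082
0.8 [ 12.4 203.8] row [-0.159 -0.02 ] -0.091
0.74 [  4.7 198.8] row [-0.153 -0.019] -0.101
0.68 [ -2.8 193.3] row [-0.147 -0.019] -0.11
0.62 [ -9.8 187.3] row [-0.14  -0.018] -0.119
0.56 [-16.5 181. ] row [-0.133 -0.017] -0.127
0.5 [-22.8 174.3] row [-0.125 -0.016] -0.135
0.44 [-28.7 167.2] row [-0.117 -0.015] -0.142
0.38 [-34.2 159.7] row [-0.108 -0.014] -0.149
0.32 [-39.2 152. ] row [-0.099 -0.013] -0.155
0.26 [-43.7 143.9] row [-0.09  -0.011] -0.161
0.2 [-47.8 135.6] row [-0.08 -0.01] -0.166
0.14 [-51.3 127.1] row [-0.07  -0.009] -0.17
0.08 [-54.3 118.4] row [-0.06  -0.008] -0.174
0.02 [-56.8 109.5] row [-0.049 -0.006] -0.178
0.0 [-57.5 106.5] row [-0.014 -0.002] -0.06
```

step_arm(
  targets=[
    [[-0.15,-0.02,0.01,0,0,0,0],[-0.15,-0.02,0.01,0,0,0,0],[-0.16,-0.02,0.02,0,0,0,0],[-0.17,-0.02,-0.05,0,0,0,0],[-0.17,-0.02,-0.06,0,0,0,0]],
  ],
)

```text
t: 13.72
ee_pos: [637.6, 23.1, 400.4]
orientation: [-0.198, 3.135, 0.0]
ft_force: [1.2, -0.8, 2.7]
width: 0.5
grasp_force: 1.4
```

step_arm(
  targets=[
    [[-0.17,-0.02,-0.07,0,0,0,0],[-0.16,-0.02,-0.08,0,0,0,0],[-0.16,-0.02,-0.09,0,0,0,0],[-0.15,-0.02,-0.1,0,0,0,0],[-0.15,-0.02,-0.11,0,0,0,0]],
  ],
)

```text
t: 14.35
ee_pos: [598.0, 18.2, 376.8]
orientation: [0.198, -3.134, -0.001]
ft_force: [0.7, -0.2, 1.7]
width: 0.2
grasp_force: 1.0
```

step_arm(
  targets=[
    [[-0.14,-0.02,-0.12,0,0,0,0],[-0.13,-0.02,-0.13,0,0,0,0],[-0.13,-0.02,-0.13,0,0,0,0],[-0.12,-0.01,-0.14,0,0,0,0],[-0.11,-0.01,-0.15,0,0,0,0]],
  ],
)

```text
t: 14.98
ee_pos: [566.6, 14.1, 343.3]
orientation: [0.198, -3.134, -0.0]
ft_force: [-0.0, -0.1, 1.3]
width: 0.3
grasp_force: 0.7
```

```bash
cat >> h.py <<'E'
def tip():
    o=readout.get_obs();R=Ro.from_rotvec(o['orientation']).as_matrix();p=o['ee_pos']+182*R[:,2]-O
    return np.array([p@X,p@Y,p[2]]).round(1)
E
python3 - <<'E'
from h import *
t=tip();print(t,readout.get_obs()['ft_force'].round(1))
shot('side','s7')
a=cv2.imread('pics/s7.png')[90:290,170:370];cv2.imwrite('pics/s7c.png',cv2.resize(a,(500,500),interpolation=cv2.INTER_CUBIC))
E
```

```text
[-33.6  -0.3 161.3] [-0.  -0.1  1.3]
```

View pics/s7c.png

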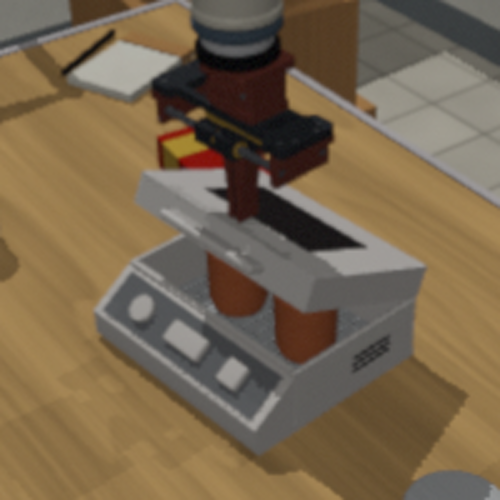

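The lid is following the fingertip (crop (245,215)) and both cups stand clear. I'll continue more slowly.

step_arm(
  targets=[
    [[-0.1,-0.01,-0.16,0,0,0,0],[-0.09,-0.01,-0.16,0,0,0,0],[-0.08,-0.01,-0.16,0,0,0,0],[-0.07,-0.01,-0.16,0,0,0,0],[-0.05,-0.01,-0.14,0,0,0,0]],
  ],
)

```text
t: 15.65
ee_pos: [547.3, 11.7, 304.2]
orientation: [0.198, -3.134, -0.001]
ft_force: [-0.3, -0.6, 1.1]
width: 0.3
grasp_force: 0.5
```

step_arm(
  targets=[
    [[-0.03,0,-0.1,0,0,0,0],[-0.02,0,-0.07,0,0,0,0],[-0.01,0,-0.05,0,0,0,0],[0,0,-0.03,0,0,0,0],[0,0,-0.02,0,0,0,0]],
  ],
)

```text
t: 16.27
ee_pos: [544.7, 11.7, 291.4]
orientation: [0.198, -3.135, -0.0]
ft_force: [-1.1, -0.2, 0.3]
width: 0.4
grasp_force: 0.5
```

Run:
```python
from h import *
print(tip(),readout.get_obs()['ft_force'].round(1))
```

```text
[-5.550e+01  1.000e-01  1.094e+02] [-1.1 -0.2  0.3]
```

step_arm(
  targets=[
    [[0,0,-0.02,0,0,0,0],[0,0,-0.02,0,0,0,0],[0,0,-0.01,0,0,0,0],[0,0,-0.01,0,0,0,0],[0,0,0,0,0,0,0]],
  ],
)

```text
t: 16.9
ee_pos: [544.6, 11.7, 288.8]
orientation: [0.198, -3.135, -0.0]
ft_force: [-2.6, 0.0, 5.9]
width: 0.4
grasp_force: 3.2
```

step_arm(
  targets=[
    [[0,0,-0.01,0,0,0,0],[0,0,-0.01,0,0,0,0],[0,0,0,0,0,0,0],[0,0,0,0,0,0,0],[0,0,0,0,0,0,0]],
  ],
)

```text
t: 17.52
ee_pos: [544.6, 11.7, 288.7]
orientation: [0.198, -3.135, -0.0]
ft_force: [-6.5, -0.2, 15.4]
width: 0.5
grasp_force: 7.8
```

The hard stop is confirmed at 106.7 mm, so the lid is shut. I'll lift off and move in front of the power key.

step_arm(
  targets=[
    [[0,0,0.4,0,0,0,0],[-0.3,0.2,0.7,0,-0.5,0,0],[-0.6,0.3,0.3,0.1,-0.9,0,0],[-0.6,0.3,0,0.1,-0.9,0,0],[-0.6,0.3,0,0.1,-0.9,0,0]],
  ],
)

```text
t: 18.15
ee_pos: [438.8, 67.1, 357.7]
orientation: [-0.182, 2.909, 0.011]
ft_force: [-0.2, 0.1, 0.1]
width: 0.4
grasp_force: 0.0
```

Run:
```python
from h import *
import pickle
print(readout.get_obs()['qpos'].round(3),tip())
need(S(-124,68,90),20,182); need(S(-112,68,58),20,182)
D=pickle.load(open('d0.pkl','rb'))
b=shot('wrist','w8')
for y in(68,0,-68):print(proj(b,S(-112.1,y,57.6)).round(1))
g=cv2.cvtColor(b['pixels'],cv2.COLOR_RGB2GRAY)
cv2.imwrite('pics/w8.png',cv2.cvtColor(b['pixels'],cv2.COLOR_RGB2BGR))
```

```text
[ 0.127  0.192  2.114 -0.012  0.608 -1.56 ] [-112.6   67.   180.4]
t 18.15 tcp [438.8  67.1 357.7] target [406.4  62.7 261. ] shift [-0.65 -0.09 -1.93] turn [ 0.31 -1.72  0.02] F [-0.2  0.1  0.1] w 0.4 0.0
t 18.15 tcp [438.8  67.1 357.7] target [418.3  64.2 229. ] shift [-0.41 -0.06 -2.57] turn [ 0.31 -1.72  0.02] F [-0.2  0.1  0.1] w 0.4 0.0
[[279.1 173.7]]
[[190.6 173.8]]
[[104.6 174.2]]
```

View pics/w8.png

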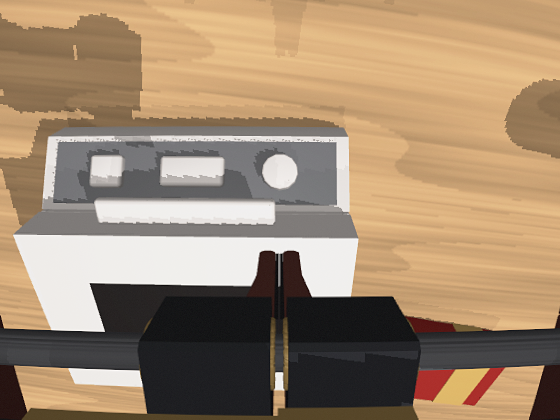

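The keys are at (279,171), (192,170) and (107,170), which is about 2 mm nearer the front than predicted. I'll hover over the power key.

Run:
```python
from h import *
need(S(-128,68,67),20,182)
```

```text
t 18.2 tcp [435.   67.7 356.7] target [402.4  62.2 238. ] shift [-0.65 -0.11 -2.37] turn [ 0.31 -1.76  0.02] F [-3.5 -0.9 -1.2] w 0.5 0.0
```

step_arm(
  targets=[
    [[-0.25,-0.03,-0.3,0.1,-0.6,0,0],[-0.2,-0.03,-0.5,0.1,-0.6,0,0],[-0.12,-0.03,-0.6,0.1,-0.56,0,0],[-0.08,-0.02,-0.6,0,0,0,0],[0,0,-0.37,0,0,0,0]],
  ],
)

```text
t: 18.82
ee_pos: [407.3, 61.0, 238.1]
orientation: [-0.174, 2.791, 0.028]
ft_force: [11.6, 1.8, 3.0]
width: 0.1
grasp_force: 0.0
```

Run:
```python
from h import *
print(readout.get_obs()['qpos'].round(3),tip())
need(S(-121,68,55),20,182)
```

```text
[ 1.200e-01  4.130e-01  2.276e+00  1.000e-03  1.070e-01 -1.576e+00] [-124.    65.9   66.8]
t 18.82 tcp [407.3  61.  238.1] target [409.4  63.1 226. ] shift [ 0.04  0.04 -0.24] turn [ 0.03 -0.05  0.02] F [11.6  1.8  3. ] w 0.1 0.0
```

step_arm(
  targets=[
    [[-0.1,0,0.3,-0.08,0.5,0,0],[-0.1,0,0.1,-0.08,0.5,0,0],[-0.05,0,0,-0.08,0.5,0,0],[0,0,0,-0.08,0.5,0,0],[0,0,0,0,0,0,0]],
  ],
)

```text
t: 19.45
ee_pos: [395.7, 61.2, 259.4]
orientation: [-0.184, 2.929, 0.01]
ft_force: [-0.1, -0.0, 0.1]
width: 0.4
grasp_force: 0.0
```

Run:
```python
from h import *
print(readout.get_obs()['qpos'].round(3),tip())
need(S(-127,68,66),10,182)
```

```text
[ 0.126  0.351  2.256 -0.02   0.327 -1.553] [-159.7   66.7   81.3]
t 19.45 tcp [395.7  61.2 259.4] target [433.8  66.2 245.2] shift [ 0.76  0.1  -0.28] turn [0.03 0.47 0.01] F [-0.1 -0.   0.1] w 0.4 0.0
```

step_arm(
  targets=[
    [[0.2,0.03,0,0.03,0.47,0,0],[0.2,0.03,0,0,0,0,0],[0.2,0.04,0,0,0,0,0],[0.16,0,-0.1,0,0,0,0],[0,0,-0.18,0,0,0,0]],
  ],
)

```text
t: 20.08
ee_pos: [433.6, 66.3, 245.0]
orientation: [-0.185, 2.961, 0.016]
ft_force: [0.1, 0.6, -0.1]
width: 0.6
grasp_force: 0.0
```

Run:
```python
from h import *
print(readout.get_obs()['qpos'].round(3),tip())
need(S(-121,68,57),10,182)
```

```text
[ 0.125  0.424  2.174 -0.     0.369 -1.571] [-127.1   68.1   65.8]
t 20.07 tcp [433.6  66.3 245. ] target [439.8  66.9 236.2] shift [ 0.12  0.01 -0.18] turn [-0.    0.01  0.01] F [ 0.1  0.6 -0.1] w 0.6 0.0
```

step_arm(
  targets=[
    [[0.03,0,-0.05,0,0,0,0],[0.03,0,-0.05,0,0,0,0],[0.03,0,-0.04,0,0,0,0],[0.02,0,-0.03,0,0,0,0],[0.01,0,-0.02,0,0,0,0]],
  ],
)

```text
t: 20.7
ee_pos: [439.0, 66.2, 235.9]
orientation: [-0.185, 2.962, 0.016]
ft_force: [0.2, 0.0, 1.9]
width: 0.3
grasp_force: 0.9
```

step_arm(
  targets=[
    [[0.01,0,-0.016,0,0,0,0],[0.01,0,-0.016,0,0,0,0],[0,0,0,0,0,0,0],[0,0,0,0,0,0,0],[0,0,0,0,0,0,0]],
  ],
)

```text
t: 21.32
ee_pos: [440.0, 66.3, 234.3]
orientation: [-0.185, 2.962, 0.016]
ft_force: [-0.0, 1.0, 3.5]
width: 0.5
grasp_force: 1.5
```

step_arm(
  targets=[
    [[0.01,0,-0.016,0,0,0,0],[0.01,0,-0.016,0,0,0,0],[0.01,0,-0.016,0,0,0,0],[0,0,0,0,0,0,0],[0,0,0,0,0,0,0]],
  ],
)

```text
t: 21.95
ee_pos: [441.5, 66.3, 232.1]
orientation: [-0.185, 2.962, 0.016]
ft_force: [-3.2, 3.7, 8.4]
width: 0.5
grasp_force: 4.0
```

The power key is fully pressed: normal force is about 8.7 N against 5 N for full travel. I'll retract and cross to the timer key.

step_arm(
  targets=[
    [[-0.04,0,0.06,0,0,0,0],[-0.12,0,0.18,0,0,0,0],[-0.12,0,0.18,0,0,0,0],[0.04,-0.4,0,0,0,0,0],[0.08,-0.6,0,0,0,0,0]],
  ],
)

```text
t: 22.58
ee_pos: [433.0, 16.1, 253.5]
orientation: [-0.188, 2.962, 0.016]
ft_force: [-0.3, 1.2, 0.0]
width: 0.2
grasp_force: 0.0
```

step_arm(
  targets=[
    [[0.08,-0.6,0,0,0,0,0],[0.08,-0.6,0,0,0,0,0],[0.06,-0.4,0,0,0,0,0],[0,-0.1,0,0,0,0,0],[0,0,0,0,0,0,0]],
  ],
)

```text
t: 23.2
ee_pos: [444.0, -68.6, 253.0]
orientation: [-0.184, 2.963, 0.016]
ft_force: [0.5, 0.1, -0.3]
width: 0.7
grasp_force: 0.0
```

Run:
```python
from h import *
print(readout.get_obs()['qpos'].round(3),tip())
need(S(-122,-67,58.5),10,182)
```

```text
[-0.195  0.417  2.147  0.135  0.416 -2.01 ] [-134.   -67.1   73.7]
t 23.2 tcp [444.  -68.6 253. ] target [455.7 -67.1 237.7] shift [ 0.23  0.03 -0.31] turn [-0.   -0.01  0.02] F [ 0.5  0.1 -0.3] w 0.7 0.0
```

step_arm(
  targets=[
    [[0.08,0.01,-0.11,0,0,0,0],[0.08,0.01,-0.1,0,0,0,0],[0.05,0.01,-0.07,0,0,0,0],[0.02,0,-0.03,0,0,0,0],[0,0,0,0,0,0,0]],
  ],
)

```text
t: 23.82
ee_pos: [455.8, -67.1, 237.2]
orientation: [-0.185, 2.963, 0.017]
ft_force: [-0.4, 0.5, 1.2]
width: 0.6
grasp_force: 0.8
```

step_arm(
  targets=[
    [[0.015,0,-0.02,0,0,0,0],[0.015,0,-0.02,0,0,0,0],[0.015,0,-0.02,0,0,0,0],[0.01,0,-0.016,0,0,0,0],[0,0,0,0,0,0,0]],
  ],
)

```text
t: 24.45
ee_pos: [458.5, -67.2, 233.5]
orientation: [-0.185, 2.963, 0.016]
ft_force: [-3.2, 2.6, 4.2]
width: 0.6
grasp_force: 2.3
```

step_arm(
  targets=[
    [[0.01,0,-0.016,0,0,0,0],[0.01,0,-0.016,0,0,0,0],[0,0,0,0,0,0,0],[0,0,0,0,0,0,0],[0,0,0,0,0,0,0]],
  ],
)

```text
t: 25.08
ee_pos: [459.1, -67.1, 232.6]
orientation: [-0.185, 2.963, 0.017]
ft_force: [-9.1, 3.3, 18.2]
width: 0.2
grasp_force: 9.9
```

The timer key is fully down, with the force rising sharply at its stop. I'll retract and go to the start key.

step_arm(
  targets=[
    [[-0.04,0,0.06,0,0,0,0],[-0.12,0,0.18,0,0,0,0],[-0.12,0,0.16,0,0,0,0],[-0.04,0.4,0,0,0,0,0],[-0.06,0.5,0,0,0,0,0]],
  ],
)

```text
t: 25.7
ee_pos: [440.8, -22.3, 252.7]
orientation: [-0.183, 2.96, 0.015]
ft_force: [0.3, 0.5, -0.5]
width: 0.1
grasp_force: 0.0
```

step_arm(
  targets=[
    [[-0.06,0.35,0,0,0,0,0],[0,0.1,0,0,0,0,0],[0,0,0,0,0,0,0],[0,0,0,0,0,0,0],[0,0,0,0,0,0,0]],
  ],
)

```text
t: 26.32
ee_pos: [437.8, -0.2, 252.0]
orientation: [-0.184, 2.962, 0.016]
ft_force: [-0.1, 0.2, -0.0]
width: 0.3
grasp_force: 0.0
```

Run:
```python
from h import *
print(tip());need(S(-122,0,58.5),10,182)
```

```text
[-131.5    1.5   72.7]
t 26.32 tcp [ 4.378e+02 -2.000e-01  2.520e+02] target [447.3  -0.7 237.7] shift [ 0.19 -0.01 -0.28] turn [ 0.   -0.01  0.02] F [-0.1  0.2 -0. ] w 0.3 0.0
```

step_arm(
  targets=[
    [[0.07,0,-0.1,0,0,0,0],[0.06,-0.01,-0.09,0,0,0,0],[0.04,0,-0.06,0,0,0,0],[0.02,0,-0.03,0,0,0,0],[0,0,0,0,0,0,0]],
  ],
)

```text
t: 26.95
ee_pos: [447.2, -0.2, 237.8]
orientation: [-0.185, 2.963, 0.016]
ft_force: [-0.3, 0.0, 0.2]
width: 0.4
grasp_force: 0.0
```

step_arm(
  targets=[
    [[0.015,0,-0.02,0,0,0,0],[0.015,0,-0.02,0,0,0,0],[0.015,0,-0.02,0,0,0,0],[0.01,0,-0.016,0,0,0,0],[0,0,0,0,0,0,0]],
  ],
)

```text
t: 27.58
ee_pos: [449.8, -0.2, 234.1]
orientation: [-0.185, 2.963, 0.016]
ft_force: [-2.2, 2.9, 3.2]
width: 0.1
grasp_force: 2.0
```

step_arm(
  targets=[
    [[0.01,0,-0.016,0,0,0,0],[0.01,0,-0.014,0,0,0,0],[0,0,0,0,0,0,0],[0,0,0,0,0,0,0],[0,0,0,0,0,0,0]],
  ],
)

```text
t: 28.2
ee_pos: [450.6, -0.1, 232.8]
orientation: [-0.185, 2.963, 0.016]
ft_force: [-5.8, 3.7, 8.3]
width: 0.5
grasp_force: 4.6
```

The start key is fully down. I'll retract and check.

step_arm(
  targets=[
    [[-0.04,0,0.06,0,0,0,0],[-0.12,0,0.18,0,0,0,0],[-0.2,0,0.4,0,0,0,0],[-0.1,0,0.7,0,0,0,0],[0,0,0.7,0,0,0,0]],
  ],
)

```text
t: 28.82
ee_pos: [427.4, -0.4, 336.0]
orientation: [-0.185, 2.962, 0.016]
ft_force: [-0.1, 0.2, -0.5]
width: 0.8
grasp_force: 0.0
```

Run:
```python
from h import *
shot('side','s9');print(readout.get_obs()['t'])
```

```text
28.875
```

View pics/s9.png

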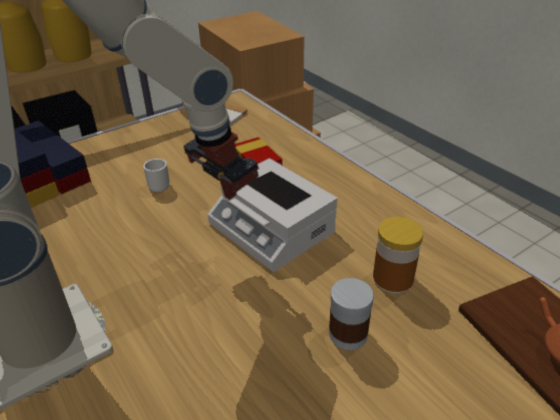

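The lid is shut at (285,200), the arm is clear of everything, and the tin, jar, carton and white cup are where they started. Handing in.

```bash
python3 -c "
from h import *
print(ctrl.close_job())"
```

```text
the job is handed in; nothing more can be done
None
```

I handed the job in at about 29 s: the clay cup stands upright on the rack's free half, the lid is shut to its stop, and the power, timer and start keys were each pressed in order, judged by force; the verdict was not shown, and one risk is that joint 5 briefly read 0.107 against its listed 0.11 limit (joint 4 read -1.311 against -1.31).

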